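Put the gauge pin away in its matching hole

ROBOT

A 7-joint arm with a two-finger parallel gripper is mounted at the origin on a cart in front of the work surface, level with it; the furniture and walls round the work are solid. World frame = base frame: x ahead of the robot, y to its left, z up, the work surface at z = 0. Lengths are in mm, angles in rad, forces in N, time in s.
With the tool pointing down it reaches from about 400 to 875 mm from the base axis. Payload 19.3 kg.
Tool frame: the origin (TCP) lies at the very end of the fingers, on their centre line; the grasp point (between the pads) lies 19 mm behind it (grip_point_offset is the z of the grasp point in the tool frame, in mm); z points along the fingers, y is the line along which they close (so a half turn about z gives the same grasp; the last joint's range is limited). The gripper opens to 85 mm and grips with 20 to 120 N. Pads are 22 mm wide; open, the fingers measure 114 mm over their backs; the gripper's body (76 mm by 85 mm) begins 54 mm behind the grasp point. The pads swing forward as they close: fully open they stand 13 mm farther back than shut.
Start: joints at [1.258, 0.521, -0.036, 1.599, 0.021, 1.021, -0.113], TCP at [150.235, -606.666, 231.291] pointing down, gripper open.
Joint ranges: [-2.91, 2.91], [-0.3, 2.13], [-1.5, 1.42], [0.17, 2.43], [-1.26, 4.41], [0.16, 1.93], [-2.52, 2.52]. Speed limits (rad/s): [1.89, 1.89, 2.39, 2.39, 3.01, 3.01, 3.01].

INTERFACE

Orientations are given as a 3x3 rotation matrix whose columns are the frame's x, y, z axes.
In Python, from workcell import movep, movel, goto_joints, open_gripper, clamp, wait, inverse_kinematics, read_state, camera, PlanningError, finish_job, grip_point_offset gives the robot as it stands. Calls block until the motion is done:
- movep(position, orientation): joint-space move of the TCP to a pose.
- movel(position, frame=None, max_speed=150, guard=None): straight line of the TCP; frame=None keeps the orientation; max_speed is the mean speed in mm/s. With guard (N) it stops when the force on the tool has changed by that much, and returns True; else False.
- goto_joints(angles): joint-space move.
- open_gripper() and clamp(): open the fingers fully, or close them until they stop; the grip force is fixed at half the most.
- wait(seconds).
- inverse_kinematics(position, orientation): joint angles nearest the present ones, or None.
- read_state(): the state.
- camera(name): name is "side" or "top" or "wrist"; returns a dict with "image" (400x640x3 uint8, blue, green, red), "range_z" (400x640 float32, mm along the optical axis (not along the pixel's ray), 0 where there is no reading), "fx", "fy", "cx", "cy" (pixels), "cam_to_world" (4x4, takes a point from camera to world coordinates). Camera axes: x right, y up, looking along -z (the intrinsics and any distortion apply to the point x, -y, -z); pixel columns grow to the right and rows downward; lengths in mm; the calibration is good to about 2 mm. A picture is of the moment at which its call begins.
A pose or a line that the arm cannot do raises PlanningError and nothing moves.
- finish_job(): hands the job in; it is judged then, once.
The state is a dict: "time": time; "qpos": joint angles; "qvel": joint speeds; "joint_efforts": joint torques, N m; "eef_pos": TCP position; "tool_rot": TCP orientation; "ft_force": force on the tool from outside, world axes, zero at the start; "torque": the same for the moment, N m; "finger_gap": finger opening in mm; "gripper_force": force on a finger pad.
Only numpy, scipy, OpenCV 4.12 (cv2) and the standard library are available. Lean on these libraries where they do the work, as an engineer would, in place of code of your own. Each camera call takes 0.05 s, during which the arm holds its last target. There are 200 camera calls.

TASK

Take the gauge pin that stands in the single round cup stand and put it away in the gauge rack: drop it into the hole of the graded row that matches its diameter (the narrowest one it goes into), right down until its collar rests on the block. The block is clamped somewhere along its guideway, so feel for the hole with a light touch and do not force the pin or press hard on the rack. Leave the other two pins standing in their twin stand and do not shift the other things on the table.

Things in the scene. Friction and masses are not known exactly. Their poses are not given: they have to be found in the camera images.
- gauge_rack: dark steel base of the gauge rack, 66 x 216 mm, fixed to the table; origin at the centre of its underside, z up, y along the guideway and the row of holes. In it sits an aluminium block 48 (x) x 174 (y) x 46 mm, top face 54 mm above the table, clamped fast somewhere in the guideway, 3 to 26 mm off the end stop at -y. This pose is the base's and does not tell where the block is clamped
- row_ref (a point): point of the base, 13 mm to -y of its middle, at the height of the block's top face. With the block against the -y end stop its holes' mouths would lie at y = -68, -34, 0, +34, +68 mm from here along the rack's y, x = 0; truly all are shifted together by an unknown +3 to +26 mm in y. Round through holes for 6, 10, 14, 18, 22 mm pins in that order, each 1.5 mm wider than its pin, mouths chamfered 1 mm
- cup_stand: single round aluminium cup stand, 50 mm wide at the foot, 14 mm high, with an open recess 22 mm wide whose floor is 4 mm above the table; fixed; origin at the centre of its underside. One pin stands loosely in it; which of the three varies
- twin_stand: low oblong aluminium stand, 110 x 46 x 14 mm, fixed, long axis x, with two recesses 22 mm wide at x = -30 and +30 mm; origin at the centre of its underside. The other two pins stand loosely in it
- pin_small: gauge pin, 84 mm tall, about 90 g, standing upright: shank 10 mm thick and 40 mm long with a 1 mm chamfer at the foot, above it a collar 28 mm wide and 4 mm thick, above that a round grip 20 mm thick and 40 mm long; origin at the centre of the shank's foot, z up along the pin. Collar and grip are alike on all three pins. With the collar resting on the block the foot is 14 mm above the rack's origin plane
- pin_medium: gauge pin, 84 mm tall, about 90 g, standing upright: shank 14 mm thick and 40 mm long with a 1 mm chamfer at the foot, above it a collar 28 mm wide and 4 mm thick, above that a round grip 20 mm thick and 40 mm long; origin at the centre of the shank's foot, z up along the pin. Collar and grip are alike on all three pins. With the collar resting on the block the foot is 14 mm above the rack's origin plane
- pin_large: gauge pin, 84 mm tall, about 90 g, standing upright: shank 18 mm thick and 40 mm long with a 1 mm chamfer at the foot, above it a collar 28 mm wide and 4 mm thick, above that a round grip 20 mm thick and 40 mm long; origin at the centre of the shank's foot, z up along the pin. Collar and grip are alike on all three pins. With the collar resting on the block the foot is 14 mm above the rack's origin plane
- marker: marker pen, 17 x 135 x 16 mm, lying loose on the table, a bystander; origin at the centre of its underside
- hex_keys: folding hex key holder, 25 x 85 x 20 mm, lying loose on the table, a bystander; origin at the centre of its underside
- gel_box: small flat box, 46 x 46 x 16 mm, lying loose on the table, a bystander; origin at the centre of its underside
- tape_roll: roll of film tape, 77 mm wide, 19 mm high, lying loose on the table, a bystander; origin at the centre of its underside
- tweezers: steel tweezers, 14 x 123 x 10 mm, lying loose on the table, a bystander; origin at the centre of its underside
Things that resemble listed ones, but are neither listed nor needed, are in the scene too. What is shaped like the pin_medium but red is not meant.

How it is judged (in metres and radians):
On the way:
1. a pin has been lifted clear above the rack's height (height (world z) of any of pin_small, pin_medium, pin_large above 0.05 m), for 0.1 s.
At the end, for the whole second after the job is handed in: The pin that stood in the cup stand stands in the rack's hole of its own size, upright (tilt below 0.06 rad), its collar on the block (within 2.5 mm), at rest; the other two pins still stand upright in the twin stand, moved less than 15 mm (((x of pin_small in the frame of gauge_rack between -0.004 and 0.004 m and y of pin_small in the frame of gauge_rack between -0.0495 and -0.0185 m and z of pin_small in the frame of gauge_rack between 0.01 and 0.0165 m and angle between pin_small's own z axis and vertical below 0.06 rad and linear speed of pin_small below 0.01 m/s and distance of each of pin_medium, pin_large from where it was at the start of the episode below 0.015 m and angle between each of pin_medium, pin_large's own z axis and vertical below 0.1 rad and horizontal distance between each of pin_medium, pin_large and twin_stand below 0.045 m) or (x of pin_medium in the frame of gauge_rack between -0.004 and 0.004 m and y of pin_medium in the frame of gauge_rack between -0.0155 and 0.0155 m and z of pin_medium in the frame of gauge_rack between 0.01 and 0.0165 m and angle between pin_medium's own z axis and vertical below 0.06 rad and linear speed of pin_medium below 0.01 m/s and distance of each of pin_small, pin_large from where it was at the start of the episode below 0.015 m and angle between each of pin_small, pin_large's own z axis and vertical below 0.1 rad and horizontal distance between each of pin_small, pin_large and twin_stand below 0.045 m) or (x of pin_large in the frame of gauge_rack between -0.004 and 0.004 m and y of pin_large in the frame of gauge_rack between 0.0185 and 0.0495 m and z of pin_large in the frame of gauge_rack between 0.01 and 0.0165 m and angle between pin_large's own z axis and vertical below 0.06 rad and linear speed of pin_large below 0.01 m/s and distance of each of pin_small, pin_medium from where it was at the start of the episode below 0.015 m and angle between each of pin_small, pin_medium's own z axis and vertical below 0.1 rad and horizontal distance between each of pin_small, pin_medium and twin_stand below 0.045 m))); the robot touches nothing.
It fails at once if the rack is pressed with more than 40 N (contact force between gauge_rack and anything else above 40 N).
It fails at once if a loose bystander is shifted by more than 30 mm (distance of any of marker, hex_keys, gel_box, tape_roll, tweezers from where it was at the start of the episode above 0.03 m).
It also fails if it takes over 67 s, if anything falls off the work surface, if the arm or the gripper's body presses on something with over 40 N, if the wrist force passes 120 N, or if a joint passes its speed limit or range.

## Working session

There is one attempt and no reset: what is moved stays moved. The work goes in short steps, each a Python script; the robot and the scene stay as the last script left them, time stands still between calls to the robot, and variables do not carry over. Pictures are saved under pics/ and viewed, at most 10 in all, crops included, and the job is handed in when it is done.

```bash
mkdir -p pics; cat > h.py <<'E'
import numpy as np, cv2
from workcell import *
def cap(n,tag):
    c=camera(n); cv2.imwrite(f'pics/{tag}.png',c['image']); np.savez(f'pics/{tag}.npz',**{k:np.array(v) for k,v in c.items()}); return c
def cloud(c):
    z=c['range_z'].astype(float); v,u=np.mgrid[0:z.shape[0],0:z.shape[1]]
    P=np.stack([(u-c['cx'])/c['fx']*z,-(v-c['cy'])/c['fy']*z,-z,np.ones_like(z)],-1)
    W=(P@np.array(c['cam_to_world']).T)[...,:3]; W[z==0]=np.nan; return W
E
python3 - <<'E'
from h import *
for n in ('top','side'):
    c=cap(n,n+'0'); print(n,[k for k in c if k not in('image','range_z')],c['fx'],c['fy'],c['cx'],c['cy'],np.round(c['cam_to_world'],3).tolist(),(c['range_z']>0).mean())
print(read_state())
E
```

```text
top ['fx', 'fy', 'cx', 'cy', 'cam_to_world'] 472.4674366028782 472.4674366028782 320.9895152759438 195.4710506892108 [[-0.035, 0.977, -0.212, 290.718], [-0.999, -0.034, 0.007, 62.063], [-0.001, 0.212, 0.977, 1086.813], [0.0, 0.0, 0.0, 1.0]] 0.9959453125
side ['fx', 'fy', 'cx', 'cy', 'cam_to_world'] 506.52122015262336 506.52122015262336 323.5504940883607 206.30139649044426 [[-0.999, -0.039, 0.032, 547.48], [0.048, -0.517, 0.855, 1005.558], [-0.017, 0.855, 0.518, 635.476], [0.0, 0.0, 0.0, 1.0]] 0.99586328125
{'time': 0.1, 'qpos': array([ 1.25779815,  0.52194136, -0.03634892,  1.59992747,  0.02124651,
        1.02111573, -0.1128175 ]), 'qvel': array([-0.00025193, -0.00165382,  0.00101651, -0.00434085, -0.00198535,
        0.00257853, -0.00032002]), 'joint_efforts': array([ 6.38477897e-03, -9.28474903e+01,  1.98505439e+00, -3.70530331e+01,
        1.81775173e-02,  5.23723618e-03, -6.45333046e-06]), 'eef_pos': array([ 150.15862504, -606.39048286,  230.79961818]), 'tool_rot': array([[ 9.70665644e-01,  2.40433137e-01, -3.36917233e-04],
       [ 2.40433353e-01, -9.70665187e-01,  9.47556737e-04],
       [-9.92097903e-05, -1.00076691e-03, -9.99999494e-01]]), 'ft_force': array([-1.04245920e+00, -5.28228485e-04, -6.69138431e-01]), 'torque': array([0.01601428, 0.01555585, 0.00192738]), 'gripper_force': 0.0, 'finger_gap': 85.41265031816337}
```

View pics/top0.png

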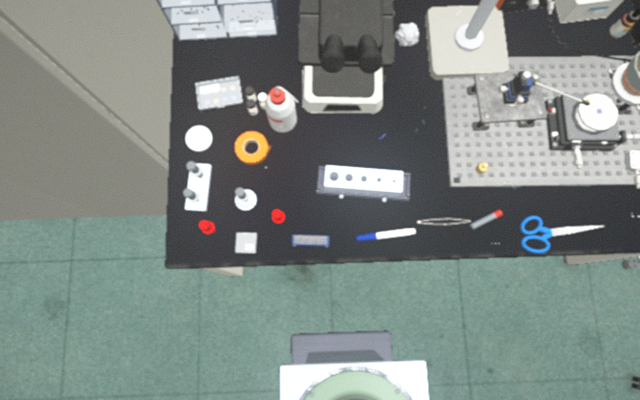

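View pics/side0.png

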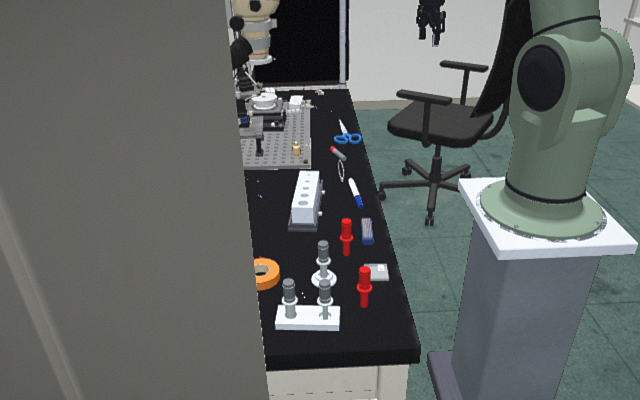

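The top view shows the rack around (364,182) with its largest hole at the left (+y), the cup stand with its pin at (245,199), and the twin stand at (197,187). Two red decoys stand at (207,227) and (278,216).

```bash
python3 - <<'E'
from h import *
c=dict(np.load('pics/top0.npz')); W=cloud(c)
for n,(u,v) in dict(cup=(245,203),pin=(240,192),twinA=(193,167),twinB=(188,194),rackL=(320,172),rackR=(408,182),blk=(364,180),big=(334,177),small=(394,182),red1=(207,227),red2=(278,216),bottle=(277,95),tape=(240,148)).items(): print(n,np.round(W[v,u],1))
a=cv2.resize(c['image'][150:240,170:290],None,fx=6.5,fy=6.5,interpolation=cv2.INTER_CUBIC)
s=dict(np.load('pics/side0.npz'))['image'][235:335,270:390]
cv2.imwrite('pics/sidecrop.png',cv2.resize(s,None,fx=6,fy=6,interpolation=cv2.INTER_CUBIC))
E
```

```text
cup [514.4 233.3   2. ]
pin [521.6 230.7  86.6]
twinA [581.3 333.8  87.3]
twinB [520.5 342.7  89.1]
rackL [578.5  55.3  19.7]
rackR [ 547.1 -148.2   20.8]
blk [556.8 -46.9  15.3]
big [567.6  22.8  11.1]
small [ 543.8 -112.6   39.4]
red1 [448.6 302.8  79.2]
red2 [466.9 149.6  81.6]
bottle [713.2 141.3 155.9]
tape [644.3 242.5  17.9]
```

View pics/sidecrop.png

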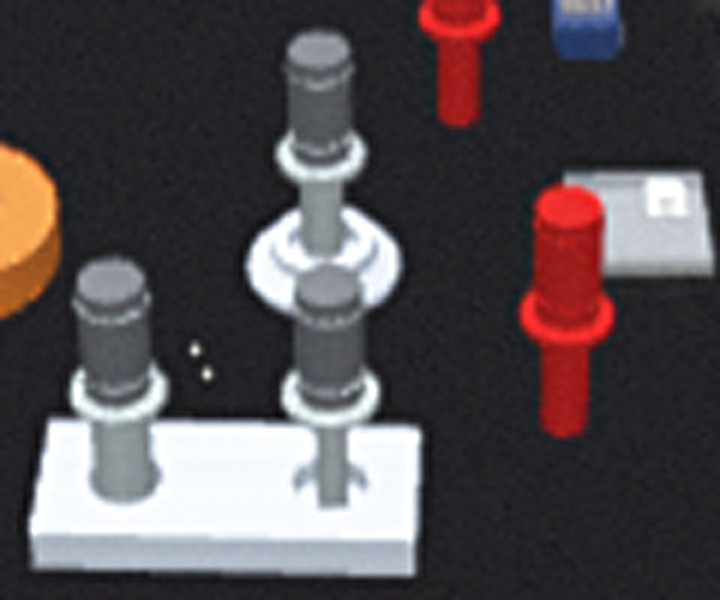

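Cup pin: its shank is about 40 px against a 92 px collar. The twin pins are about 62 px (large) and 30 px (small), so the cup holds the medium pin and its target is the middle (third) hole. Next I'll look with the wrist camera.

```bash
python3 - <<'E'
from h import *
W=cloud(dict(np.load('pics/top0.npz')))
m=(W[...,0]<750)&(W[...,0]>300)&(W[...,1]>-650)&(W[...,1]<350); print('max z',np.nanmax(W[m][:,2]))
c=camera('wrist'); T=np.eye(4); s=read_state(); T[:3,:3]=s['tool_rot']; T[:3,3]=s['eef_pos']
print('cam in tool',np.round(np.linalg.inv(T)@c['cam_to_world'],3),c['fx'],c['cx'],c['cy'])
D=np.diag([1,-1,-1.])
for p in ([520,-45,300],[470,225,300],[521,230,54]):
    print(p,inverse_kinematics(p,D))
movep([500,-45,300],D)
cap('wrist','w_rack'); s=read_state(); print(s['time'],s['eef_pos'])
E
```

```text
max z 409.93377411479287
cam in tool [[ 0.00000e+00  9.47000e-01  3.20000e-01  8.25460e+01]
 [ 1.00000e+00 -0.00000e+00  1.00000e-03  4.99000e-01]
 [ 1.00000e-03  3.20000e-01 -9.47000e-01 -1.42928e+02]
 [ 0.00000e+00  0.00000e+00  0.00000e+00  1.00000e+00]] 298.4251052300311 317.07975903298575 200.60778446018247
[520, -45, 300] [ 0.33352031  0.312955   -0.45915455  1.76537023  0.15380745  1.098723
 -1.74733187]
[470, 225, 300] [-0.69623641  0.28537902  0.17189309  1.79231709 -0.05496685  1.06852026
 -2.07548096]
[521, 230, 54] [-0.24124882  0.7055553  -0.39451203  1.85831913  0.41858805  0.66007858
 -2.45691734]
2.5667 [499.98979608 -45.69962068 299.89096948]
```

View pics/w_rack.png

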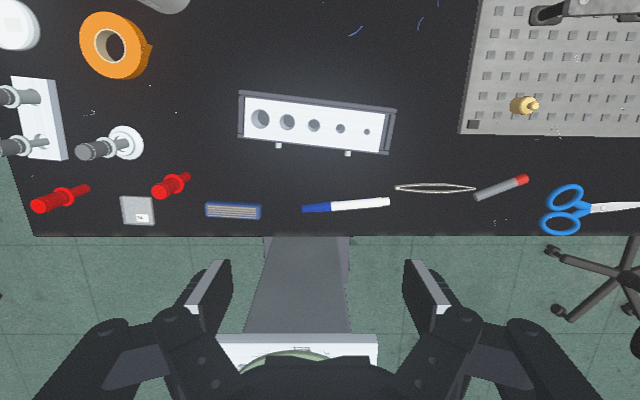

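The wrist view shows the five holes from (260,119) to (367,132), with hole 3 at (314,126). The cup pin runs from its top at (87,151) to its base at about (125,142). I'll take close views of both in the flipped gripper orientation, which keeps joint 7 away from its limit.

```bash
cat >> h.py <<'E'
F=np.diag([-1,1,-1.])
def ray(c,u,v,z):
    T=np.array(c['cam_to_world']); d=T[:3,:3]@np.array([(u-c['cx'])/c['fx'],-(v-c['cy'])/c['fy'],-1]); o=T[:3,3]
    return o+d*(z-o[2])/d[2]
E
python3 - <<'E'
from h import *
c=dict(np.load('pics/w_rack.npz'))
H=[ray(c,u,v,54) for u,v in((260,119),(287,122),(314,126),(341,128),(367,132))]; print(np.round(H,1))
h=H[2]; p=ray(c,97,150,80); print('pin',p)
t=dict(np.load('pics/top0.npz')); p=ray(t,240,190,88); print('pin top cam',p, 'hole top cam',ray(t,363,179,54))
for q in (h,p): print(inverse_kinematics([q[0],q[1],180],F))
movep([h[0]+5,h[1],150],F); cap('wrist','w1')
movep([p[0]+5,p[1],190],F); cap('wrist','w2')
s=read_state(); print(s['time'],s['eef_pos'],s['qpos'])
a=cv2.imread('pics/w1.png');b=cv2.imread('pics/w2.png')
cv2.imwrite('pics/w12.png',np.vstack([a[:300,60:580],b[:300,60:580]]))
E
```

```text
[[ 559.7   25.9   54. ]
 [ 556.    -8.    54. ]
 [ 551.   -42.1   54. ]
 [ 548.5  -76.4   54. ]
 [ 543.5 -109.7   54. ]]
pin [524.93990617 221.30168587  80.        ]
pin top cam [525.76861879 230.51953605  88.        ] hole top cam [549.60238234 -40.79589551  54.        ]
[ 0.67595749  0.67239301 -1.03855638  1.80844336  0.66393977  1.05713425
  0.95419563]
[ 0.18973269  0.72626222 -1.07832127  1.7517226   0.7113356   1.11141659
  0.44720203]
6.1 [531.45675333 228.64093451 189.58447433] [ 0.17176646  0.69789649 -1.03475519  1.73190801  0.66590474  1.1085373
  0.49134277]
```

View pics/w12.png

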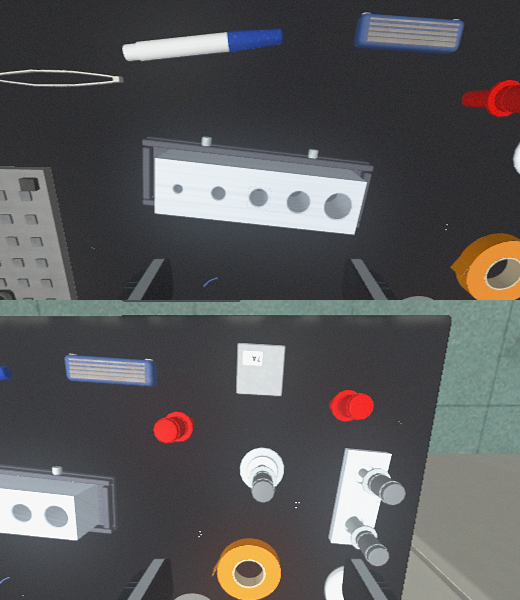

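The upper half shows the hole row from (178,188) to (338,206) in the crop, which is +60 columns in the full image. In the lower half, the pin's top is near (262,492) in the crop. I'll refine both from an enlarged crop and a blob fit.

```bash
python3 - <<'E'
from h import *
c=dict(np.load('pics/w1.npz')); g=cv2.cvtColor(c['image'],cv2.COLOR_BGR2GRAY)
P=[]
for u,v in((238,188),(278,193),(318,197),(358,202),(398,206)):
    w=g[v-17:v+18,u-17:u+18]; m=(w<185).astype(np.uint8)
    n,l,st,ce=cv2.connectedComponentsWithStats(m); k=l[17,17]; 
    q=ce[k]+[u-17,v-17]; P.append(ray(c,*q,54)); print(np.round(q,2),st[k][2:],np.round(P[-1],1))
P=np.array(P); i=np.arange(5)-2
A=np.polyfit(i,P[:,:2],1); print('spacing',np.hypot(*A[0]),'centre',A[1],'resid',np.round(P[:,:2]-np.outer(i,A[0])-A[1],2).tolist(),'yaw',np.degrees(np.arctan2(-A[0][0],A[0][1])))
a=cv2.resize(dict(np.load('pics/w2.npz'))['image'][130:220,280:370],None,fx=6,fy=6,interpolation=cv2.INTER_CUBIC)
b=cv2.resize(c['image'][170:230,280:325+35],None,fx=3,fy=3)
cv2.imwrite('pics/crop2.png',a)
E
```

```text
[237.29 188.32] [10  9 69] [ 543.8 -109.    54. ]
[277.79 192.71] [ 15  14 151] [547.6 -75.4  54. ]
[318.02 197.09] [ 19  18 259] [551.5 -41.7  54. ]
[357.88 201.49] [ 23  22 394] [555.5  -7.9  54. ]
[397.26 205.8 ] [ 27  26 563] [559.4  25.8  54. ]
spacing 33.94520044021595 centre [551.55836867 -41.62340544] resid [[0.03, 0.04], [-0.02, -0.05], [-0.03, -0.03], [0.01, 0.02], [0.01, 0.01]] yaw -6.598705510171006
```

View pics/crop2.png

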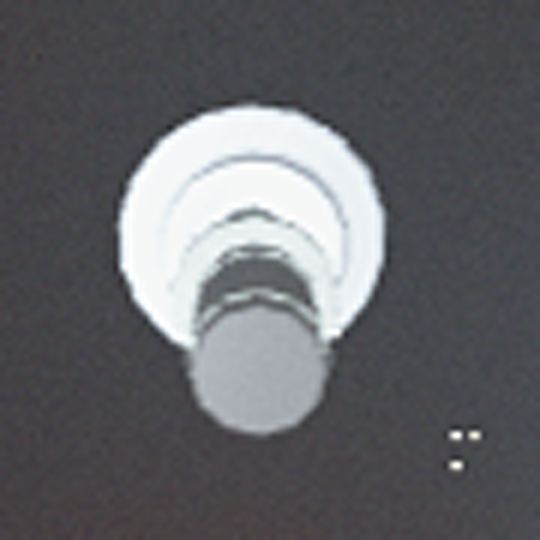

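The pin's top is centred at crop (259,369), which is full-image (322.7,191.1). Both opposed wrist views agree on hole 3 within about 0.5 mm. Grasp now.

```bash
python3 - <<'E'
from h import *
c=dict(np.load('pics/w2.npz')); p=ray(c,322.7,191.1,88); print('pin',p)
movel([p[0],p[1],110],F,max_speed=150)
print('guard',movel([p[0],p[1],56],F,max_speed=80,guard=10))
clamp(); s=read_state(); print(s['finger_gap'],s['gripper_force'],s['eef_pos'],s['ft_force'],s['time'])
g0=movel([p[0],p[1],130],F,max_speed=120)
s=read_state(); print(s['finger_gap'],s['gripper_force'],s['ft_force'],s['eef_pos'],s['time'])
cap('wrist','w3'); cap('side','s3')
a=cv2.imread('pics/w3.png'); b=cv2.imread('pics/s3.png')
cv2.imwrite('pics/g.png',np.hstack([cv2.resize(a[100:400,160:480],(400,375)),cv2.resize(b[170:330,260:420],(375,375))]))
E
```

```text
pin [523.19942345 233.32940093  88.        ]
guard False
18.15172018889143 58.420953154563904 [523.32200207 233.40724948  56.23441784] [-0.28114492 -2.01965082  4.71677977] 8.2333
18.38142581973946 58.53126525878906 [-0.12056369  0.07230815 -1.74941911] [523.04237885 232.95420316 129.47157543] 9.0
```

View pics/g.png

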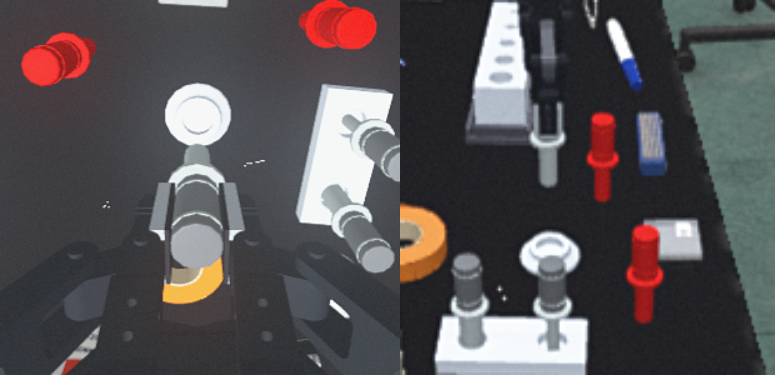

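The pin is held upright in the pads and the cup is empty. The twin pins and red decoys are undisturbed. Next: carry it over and do a guarded insertion.

```bash
python3 - <<'E'
from h import *
c=dict(np.load('pics/w3.npz')); print('pin top in hand',ray(c,317.6,294.4,161.5))
h=np.array([551.3,-41.85])
movel([523.2,233.3,150],F); movel([*h,150],F,max_speed=200); movel([*h,112],F,max_speed=100); wait(0.3)
s=read_state(); print(s['eef_pos'],s['ft_force'],s['time'])
e=h-s['eef_pos'][:2]
g=movel([*(h+e*0),70],F,max_speed=20,guard=6)
s=read_state(); print(g,s['eef_pos'],s['ft_force'],s['torque'],s['finger_gap'],s['time'])
E
```

```text
pin top in hand [521.62300624 232.81133409 161.5       ]
[551.45923431 -41.92357124 112.33285417] [ 0.74130519 -0.4263345  -1.4910812 ] 11.75
False [551.31131962 -41.83992358  70.05052091] [-0.23161241  0.36955242 -1.84811036] [ 0.0052497  -0.00358792 -0.02542312] 18.572035821438224 14.0
```

It went straight in with no contact. I'll seat the collar gently, release and check.

```bash
python3 - <<'E'
from h import *
g=movel([551.3,-41.85,63],F,max_speed=10,guard=5)
s=read_state(); print(g,s['eef_pos'],s['ft_force'],s['time'])
open_gripper(); s=read_state(); print(s['finger_gap'],s['eef_pos'],s['ft_force'])
movel([551.3,-41.85,150],F,max_speed=80); movel([551.3,-41.85,230],F); wait(0.3)
cap('wrist','w4'); cap('side','s4'); print(read_state()['time'])
a=cv2.imread('pics/w4.png'); b=cv2.imread('pics/s4.png')
cv2.imwrite('pics/e.png',np.hstack([cv2.resize(a[80:280,200:450],(468,375)),cv2.resize(b[150:330,250:400],(312,375))]))
E
```

```text
True [551.33895612 -41.83866591  66.24094616] [-1.92089837 -0.87330875  8.13090129] 14.4667
85.38206431901287 [550.98635719 -41.91793959  65.79459248] [ 0.34251268  0.42693783 -0.15705378]
17.4083
```

View pics/e.png

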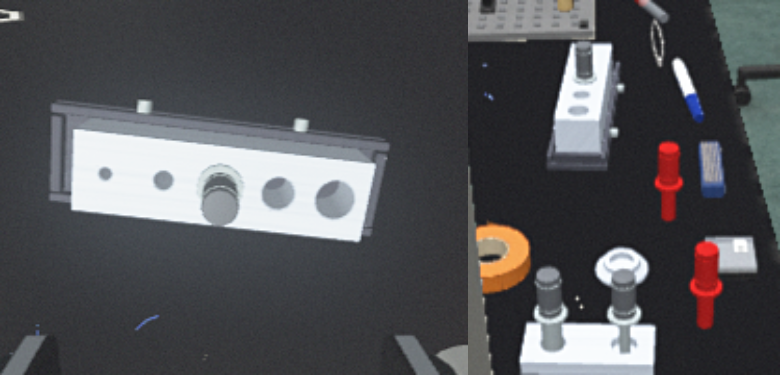

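The pin stands upright in the middle hole with its collar on the block; contact came at TCP z 66.2, where 66 was expected. The twin pins and the other items look undisturbed, and the gripper is clear.

```bash
python3 -c "
from workcell import *
print(finish_job())"
```

```text
the job is handed in; nothing more can be done
None
```

The medium pin from the cup stand is in the 14 mm hole with its collar resting on the block, and I handed the job in at about 17 s of robot time; no verdict was returned.

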